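# Lock the plaster mould clamp with the flat screwdriver

### The job

Take the flat-bladed screwdriver from the wooden rack, set its blade down into the slot of the clamp's big screw, and turn the screw clockwise (seen from above) until the slot lines up with the two dark marks on the clamp's plate, so that the plaster mould is locked. Leave the screwdriver standing in the slot, and leave the awl in the rack.

Things in the scene. Friction and masses are not known exactly. Their poses are not given: they have to be found in the camera images.
- driver_handle (a point): Stub flat screwdriver, upright in a hole of the wooden rack (top at z=100 mm). Point: centre of its flat handle, 46 mm wide (its x), 16 thick (y; grip across this), 50 tall. Flange 40 mm across rests on the rack, underside 31 mm below the point. Blade tip 106 mm straight below the point; blade 26 wide along x, 4 thick; lift over 75 mm to clear the rack. 0.08-0.17 kg. Half-turn symmetric.
- slot (a point): Slot in the screw head, 44 mm across, flush in a 76x76 mm aluminium plate (top z=70 mm) on the fixed mould clamp; its plaster mould is lower. Point: centre of the slot's floor, 16 mm below the head's top; x runs along the slot and turns with the screw, z up. 6 mm wide in its lower 11 mm, flaring to 16 at the top, open across the head. The released driver stays standing in it, leaning slightly.
- screw (a joint): Turn of the screw about the vertical, rad, growing clockwise seen from above. Starts at 0 to 0.3; at 1.4 the slot lines up with the two dark marks on the plate (locked); a stop at 1.55. Friction 0.08 N m, stays where left. The blade has about 0.08 rad of play in the slot each way before it turns the screw.
- awl: Pointed awl, 129 mm long, with a round pear-shaped wooden knob 34 mm across, in the rack's other hole, 100 mm from the screwdriver. Origin at its point, z up its shaft. Not for this job: it stays in the rack.
Things that resemble listed ones, but are neither listed nor needed, are in the scene too. Leave any green or pink look-alike of the part that bears driver_handle alone. There is more than one size of the part that bears slot; the job needs the larger.

How it is judged:
On the way, in this order (a step that is already met when the one before it is completed fails the run):
1. the screwdriver's blade stands in the slot (z of driver_handle in the frame of slot below 0.113 m and horizontal distance between driver_handle and slot below 0.025 m and angle between the x axis of driver_handle and the x axis of slot, either way round below 0.25 rad), for 0.1 s.
2. the screw is turned to the marks with the blade in the slot (all of step 1 and value of joint screw above 1.2 rad), for 0.1 s.
At the end, for the whole second after the job is handed in: The screw is at rest at 1.2 rad or more (within 11 degrees of the marks, or past them up to its stop); the screwdriver stands released in the slot, tip within 7 mm of its floor, handle centre within 30 mm of the screw's axis, tilt below 0.3 rad; the awl is within 40 mm of its start (value of joint screw above 1.2 rad and z of driver_handle in the frame of slot below 0.113 m and horizontal distance between driver_handle and slot below 0.03 m and angle between driver_handle's own z axis and vertical below 0.3 rad and velocity of joint screw below 0.05 rad/s and distance of awl from where it was at the start of the episode below 0.04 m); the robot touches nothing.
It fails at once if the awl is taken out of the rack or knocked over (moved more than 40 mm) (distance of awl from where it was at the start of the episode above 0.04 m).
It also fails if it takes over 45 s, if anything falls off the work surface, if the arm or the gripper's body presses on something with over 40 N, if the wrist force passes 120 N, or if a joint passes its speed limit or range.

### The arm

A 6-joint arm with a two-finger parallel gripper is mounted at the origin on the work surface; the furniture and walls round the work are solid. World frame = base frame: x ahead of the robot, y to its left, z up, the work surface at z = 0. Lengths are in m, angles in rad, forces in N, time in s.
With the tool pointing down it reaches from about 0.2 to 0.875 m from the base axis. Payload 3.4 kg.
Tool frame: the origin (TCP) lies between the finger pads; the fingertips stand 25 mm ahead of it and the grasp point (between the pads) lies 6 mm ahead of it (r.nose_length is the z of the fingertips in the tool frame, in m); z points along the fingers, y is the line along which they close (so a half turn about z gives the same grasp; the last joint's range is limited). The gripper opens to 94 mm and grips with 3 to 60 N. Pads are 16 mm wide; open, the fingers measure 119 mm over their backs; the gripper's body (75 mm by 177 mm) begins 78 mm behind the grasp point.
Start: joints at [1.159, 0.276, 1.505, -0, 1.361, -0.121], TCP at [0.165, 0.551, 0.23] pointing down, gripper open.
Joint ranges: [-2.89, 2.89], [-0.75, 2.08], [0.22, 2.7], [-1.18, 4.32], [0.11, 2.71], [-2.7, 2.7]. Speed limits (rad/s): [2.57, 2.57, 3.14, 3.14, 3.14, 3.14].

### API

Orientations are given as a unit quaternion [w, x, y, z].
In Python, from plant import r, gripper_to, inverse_kinematics, vision, models, telemetry gives the robot as it stands. Calls block until the motion is done:
- r.move_to(position, orientation): joint-space move of the TCP to a pose.
- r.move_l(position, rot=None, vel=0.15, guard=None): straight line of the TCP; rot=None keeps the orientation; vel is the mean speed in m/s. With guard (N) it stops when the force on the tool has changed by that much, and returns True; else False.
- r.movej(angles): joint-space move.
- gripper_to(opening, f_grip=None): finger opening in m; f_grip is the grip in N (None keeps the last); returns when the fingers have stopped.
- r.hold(seconds).
- inverse_kinematics(position, orientation): joint angles nearest the present ones, or None.
- vision.snapshot(name): name is "scene" or "top"; returns the picture (400x640x3 uint8, red, green, blue); there is no depth.
- vision.get_calibration(name): a dict with "fx", "fy", "cx", "cy" (pixels), "position" and "orientation" of the camera in the world. Camera axes: x right, y down, z forward; pixel columns grow to the right and rows downward; lengths in m; the calibration is good to about 2 mm. A picture is of the moment at which its call begins. get_calibration takes no time and is no camera call.
A pose or a line that the arm cannot do raises r.PlanningError and nothing moves.
- r.sign_off(): hands the job in; it is judged then, once.
Trained networks look in the newest picture that a camera, given by its name, has taken for a name from the list of things; names that differ only in an ending like _2 or _b are one class to them, and where a whole thing is asked for, a point or a joint stands for the part that bears it (a point fixed in the world has none). Each returns a list of dicts, best first, with "score" (0 to 1); they miss things now and then, are a little off and sometimes report something else, mostly with a low value. They report only what shows in the picture. A call takes as long as a camera call. They do not tell look-alikes from the thing itself.
- models.boxes_of(thing, camera): "at" ([x, y, z] in m, in world coordinates, good to about 4 mm: the middle of the surface that is visible of it).
- models.regions_of(thing, camera): "pixels" (400x640 bool, what is visible of it).
- models.mark_of(thing, camera): "at" ([x, y, z] in m, in world coordinates, good to about 4 mm: a listed point, or the origin of a listed thing).
Readings, each from a call of its own:
- telemetry.current_t(): time.
- telemetry.current_joints(): joint angles.
- telemetry.current_dq(): joint speeds.
- telemetry.current_joint_efforts(): joint torques, N m.
- telemetry.current_ee_pos(): TCP position.
- telemetry.current_tool_rot(): TCP orientation.
- telemetry.current_wrist_force(): force on the tool from outside, world axes, zero at the start.
- telemetry.current_torque(): the same for the moment, N m.
- telemetry.current_opening(): finger opening in m.
- telemetry.current_finger_force(): force on a finger pad.
Only numpy, scipy, OpenCV 4.12 (cv2) and the standard library are available. Lean on these libraries where they do the work, as an engineer would, in place of code of your own. Each camera call takes 0.05 s, during which the arm holds its last target. There are 200 camera calls.

## Working session

There is one attempt and no reset: what is moved stays moved. The work goes in short steps, each a Python script; the robot and the scene stay as the last script left them, time stands still between calls to the robot, and variables do not carry over. Pictures are saved under pics/ and viewed, at most 10 in all, crops included, and the job is handed in when it is done.

```bash
mkdir -p pics; ls; python3 - <<'E'
from plant import r, vision, models, telemetry
import cv2, numpy as np
for c in ("scene","top"):
    im=vision.snapshot(c); cv2.imwrite(f"pics/{c}0.png",im[:,:,::-1])
    k=vision.get_calibration(c); print(c,{a:np.round(b,4).tolist() for a,b in k.items()})
    for t in ("driver_handle","slot","awl"):
        for d in models.mark_of(t,c): print(t,np.round(d["at"],3),round(d["score"],2))
print(telemetry.current_t())
E
```

```text
pics
scene {'fx': 382.0888, 'fy': 382.0888, 'cx': 316.7159, 'cy': 207.9027, 'position': [0.3885, 0.8654, 0.8429], 'orientation': [0.0281, -0.0831, 0.9578, -0.2739]}
driver_handle [0.541 0.5   0.106] 0.94
driver_handle [0.43  0.377 0.104] 0.77
driver_handle [0.568 0.298 0.135] 0.72
slot [0.402 0.245 0.054] 0.54
slot [0.415 0.627 0.041] 0.52
awl [0.565 0.401 0.026] 0.59
top {'fx': 511.5585, 'fy': 511.5585, 'cx': 319.8071, 'cy': 199.4834, 'position': [0.41, 0.437, 1.1903], 'orientation': [0.0259, -0.6962, 0.7165, -0.0356]}
driver_handle [0.537 0.497 0.106] 0.62
driver_handle [0.567 0.297 0.129] 0.6
driver_handle [0.421 0.368 0.107] 0.6
slot [0.416 0.626 0.04 ] 0.61
slot [0.403 0.245 0.058] 0.57
awl [0.556 0.395 0.028] 0.74
0.4
```

View pics/scene0.png

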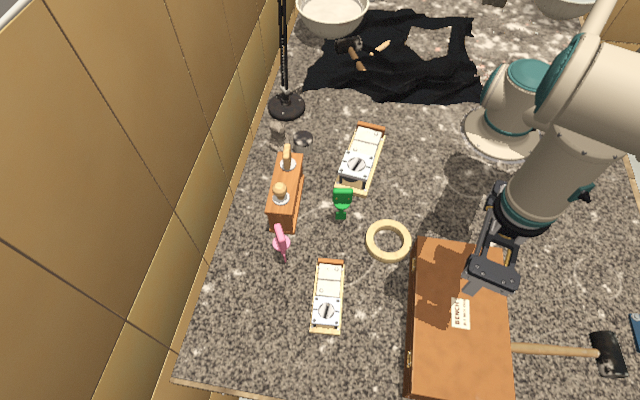

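View pics/top0.png

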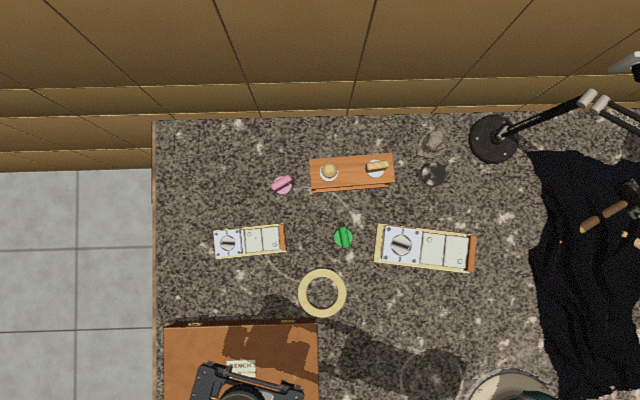

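```bash
cat > h.py <<'E'
import numpy as np, cv2
from scipy.spatial.transform import Rotation as R
from plant import r, gripper_to, inverse_kinematics, vision, models, telemetry
def rot(q): return R.from_quat(np.roll(q,-1)).as_matrix()
def proj(k,P):
    p=(np.atleast_2d(P)-k["position"])@rot(k["orientation"])
    return np.c_[k["fx"]*p[:,0]/p[:,2]+k["cx"],k["fy"]*p[:,1]/p[:,2]+k["cy"]]
def rect(im,k,c,z,half=.06,n=400):
    """picture warped on plane z about c; up = +x, left = +y"""
    W=np.array([[c[0]+half,c[1]+half,z],[c[0]+half,c[1]-half,z],[c[0]-half,c[1]-half,z],[c[0]-half,c[1]+half,z]])
    H=cv2.getPerspectiveTransform(proj(k,W).astype(np.float32),np.float32([[0,0],[n,0],[n,n],[0,n]]))
    return cv2.warpPerspective(im,H,(n,n),flags=cv2.INTER_CUBIC)
def down(yaw): # tool z down, tool y at angle yaw from world x
    y=np.array([np.cos(yaw),np.sin(yaw),0]); z=np.array([0,0,-1.]); x=np.cross(y,z)
    return np.roll(R.from_matrix(np.c_[x,y,z]).as_quat(),1)
def yaw_of(mask,k,z):
    """centre and long-axis yaw of mask seen on plane z"""
    v,u=np.nonzero(mask); d=np.c_[(u-k["cx"])/k["fx"],(v-k["cy"])/k["fy"],np.ones(len(u))]@rot(k["orientation"]).T
    P=k["position"]+d*((z-k["position"][2])/d[:,2])[:,None]
    w,V=np.linalg.eigh(np.cov(P[:,:2].T)); a=V[:,1]; return P[:,:2].mean(0),np.arctan2(a[1],a[0]),np.sqrt(w)
E
python3 - <<'E'
from h import *
a=[]
for c in ("top","scene"):
    im=vision.snapshot(c); k=vision.get_calibration(c)
    a.append(np.hstack([rect(im,k,(.568,.298),.156,.04,300),rect(im,k,(.402,.245),.07,.05,300)]))
cv2.imwrite("pics/c1.png",np.vstack(a)[:,:,::-1])
E
```

```text
(no output)
```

View pics/c1.png

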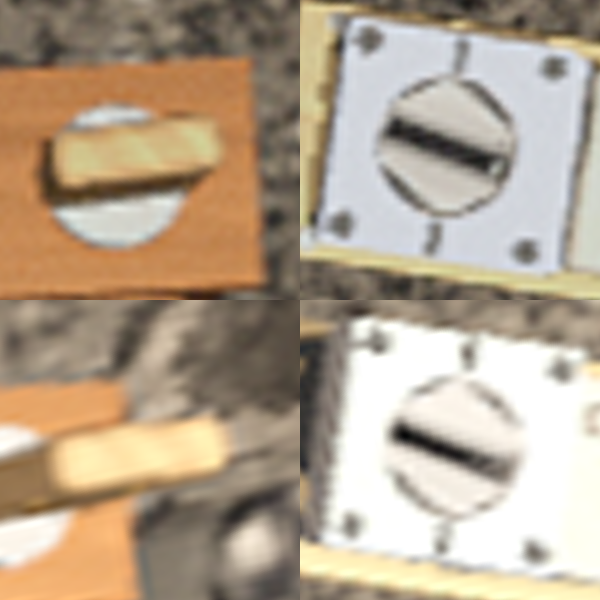

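```bash
python3 - <<'E'
from h import *
def ground(k,uv,z=0):
    d=rot(k["orientation"])@[(uv[0]-k["cx"])/k["fx"],(uv[1]-k["cy"])/k["fy"],1]
    return k["position"]+d*((z-k["position"][2])/d[2])
kt=vision.get_calibration("top");ks=vision.get_calibration("scene")
for p in [(200,119),(350,114),(450,111),(350,88),(350,60)]: print("top",p,ground(kt,p).round(3))
for p in [(172,378),(232,180),(258,95)]: print("scene",p,ground(ks,p).round(3))
for n,c,y,z in [("grasp",(.567,.300),11,.134),("up",(.567,.300),11,.23),("slot",(.4033,.2447),-18,.23),("slotlow",(.4033,.2447),-18,.163),("turn",(.4033,.2447),-102,.163)]:
  for s in (0,180):
    q=inverse_kinematics([*c,z+0.006],down(np.deg2rad(y+s))); print(n,s,None if q is None else np.round(q,2))
E
```

```text
top (200, 119) [0.712 0.696 0.   ]
top (350, 114) [0.715 0.342 0.   ]
top (450, 111) [0.716 0.103 0.   ]
top (350, 88) [0.778 0.339 0.   ]
top (350, 60) [0.847 0.337 0.   ]
scene (172, 378) [0.707 0.802 0.   ]
scene (232, 180) [0.731 0.3   0.   ]
scene (258, 95) [ 0.746 -0.038  0.   ]
grasp 0 [ 0.38  0.43  1.49 -0.    1.22  0.19]
grasp 180 None
up 0 [ 0.38  0.37  1.34 -0.    1.42  0.19]
up 180 None
slot 0 [ 0.4   0.12  1.7  -0.    1.33  0.71]
slot 180 [ 0.4   0.12  1.7  -0.    1.33 -2.43]
slotlow 0 [ 0.4   0.17  1.81 -0.    1.16  0.71]
slotlow 180 [ 0.4   0.17  1.81 -0.    1.16 -2.43]
turn 0 [ 0.4   0.17  1.81 -0.    1.16  2.18]
turn 180 [ 0.4   0.17  1.81 -0.    1.16 -0.96]
```

```bash
python3 - <<'E'
from h import *
o=down(np.deg2rad(11)); p=np.array([.567,.300])
gripper_to(.094)
r.move_to([*p,.25],o)
print(r.move_l([*p,.143],vel=.12,guard=15), telemetry.current_ee_pos(), telemetry.current_wrist_force())
gripper_to(0.0,30)
print("open",telemetry.current_opening(),telemetry.current_finger_force(),telemetry.current_wrist_force())
r.move_l([*p,.245],vel=.12)
print("open",telemetry.current_opening(),telemetry.current_wrist_force(),telemetry.current_t())
a=[]
for c in ("top","scene"):
    im=vision.snapshot(c); k=vision.get_calibration(c); 
    u,v=proj(k,[*p,.19])[0].astype(int)
    a.append(cv2.resize(im[max(v-60,0):v+60,max(u-60,0):u+60],(390,390),interpolation=cv2.INTER_CUBIC))
    for d in models.mark_of("driver_handle",c): print(c,np.round(d["at"],3),round(d["score"],2))
cv2.imwrite("pics/g1.png",np.hstack(a)[:,:,::-1])
E
```

```text
False [0.56755804 0.30037772 0.14385512] [0.51002252 0.09195505 0.18384742]
open 0.015889792166090034 29.942253828048706 [-0.22939389 -0.29039961 -0.36510766]
open 0.015567909202568548 [-0.47955195 -0.55648777 -2.18709526] 5.6667
top [0.535 0.497 0.106] 0.84
top [0.42  0.369 0.11 ] 0.76
top [0.565 0.299 0.225] 0.48
scene [0.542 0.5   0.11 ] 0.82
scene [0.567 0.296 0.232] 0.77
scene [0.432 0.376 0.104] 0.71
```

View pics/g1.png

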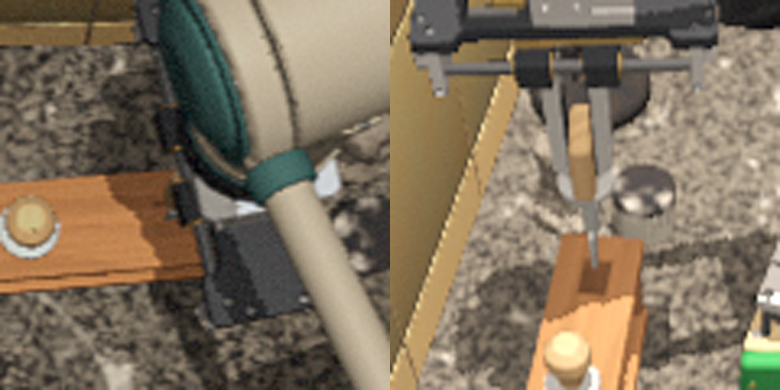

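```bash
python3 - <<'E'
from h import *
o=down(np.deg2rad(-18.)); p=np.array([.4033,.2447])
r.move_l([*p,.245],rot=o,vel=.12)
r.move_l([*p,.195],vel=.08)
print(r.move_l([*p,.168],vel=.02,guard=8), telemetry.current_ee_pos(), telemetry.current_wrist_force(),telemetry.current_torque(),telemetry.current_opening(),telemetry.current_t())
k=vision.get_calibration("scene"); im=vision.snapshot("scene")
u,v=proj(k,[*p,.09])[0].astype(int)
cv2.imwrite("pics/i1.png",cv2.resize(im[v-45:v+45,u-60:u+60],(800,600),interpolation=cv2.INTER_CUBIC)[:,:,::-1])
E
```

```text
True [0.40326615 0.2446878  0.17193252] [-1.06448401  0.56220681  4.65389396] [-0.09081805  0.25521689 -0.01648951] 0.015697870697252796 9.3
```

View pics/i1.png

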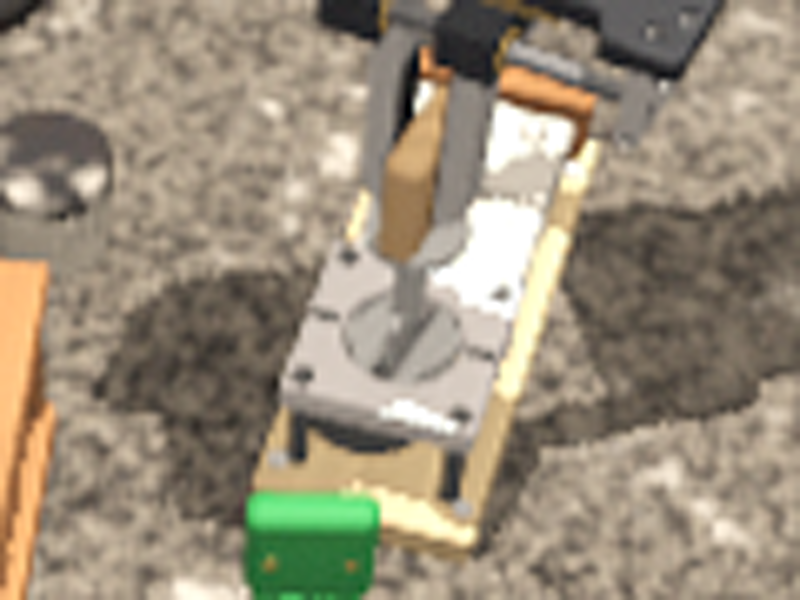

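```bash
python3 - <<'E'
from h import *
r.hold(.2)
for y in [-25,-32,-46,-60,-74,-88,-95,-102]:
    q=inverse_kinematics([.4033,.2447,.1722],down(np.deg2rad(y))); r.movej(q)
    print(y,round(q[5],2),telemetry.current_wrist_force().round(1),telemetry.current_torque().round(3),round(telemetry.current_ee_pos()[2],4),telemetry.current_t())
k=vision.get_calibration("scene"); im=vision.snapshot("scene")
u,v=proj(k,[.4033,.2447,.09])[0].astype(int)
cv2.imwrite("pics/t1.png",cv2.resize(im[v-45:v+45,u-60:u+60],(800,600),interpolation=cv2.INTER_CUBIC)[:,:,::-1])
E
```

```text
-25 0.83 [-0.5  0.6 -0.3] [ 0.032  0.272 -0.013] 0.172 9.8
-32 0.96 [-1.7 -0.1 -0.4] [0.03  0.282 0.018] 0.172 10.05
-46 1.2 [-1.2  0.8 -1.6] [ 0.005  0.192 -0.002] 0.172 10.3917
-60 1.44 [-1.1  0.5 -1. ] [-0.026  0.205 -0.026] 0.1721 10.7333
-74 1.69 [ 0.1 -0.8 -2.2] [-0.034  0.185  0.011] 0.1722 11.075
-88 1.93 [ 0.  -0.5 -1. ] [-0.118  0.145 -0.032] 0.1722 11.4167
-95 2.06 [ 0.3 -0.6 -1.9] [-0.178  0.069  0.012] 0.1722 11.6667
-102 2.18 [ 1.4 -1.2 -1.6] [-0.355  0.084  0.056] 0.1722 11.9167
```

View pics/t1.png

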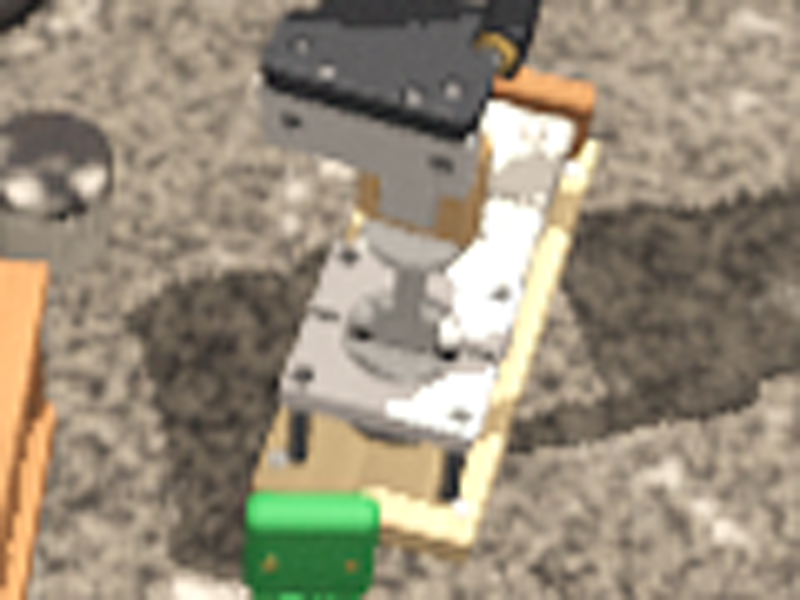

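```bash
python3 - <<'E'
from h import *
gripper_to(.05); r.hold(.3); gripper_to(.09); r.hold(.3)
r.move_l([.4033,.2447,.30],vel=.1)
q=np.array(telemetry.current_joints()); q[0]-=.5; r.movej(q)
r.hold(.5)
a=[]
for c in ("top","scene"):
    im=vision.snapshot(c); k=vision.get_calibration(c)
    a.append(rect(im,k,(.4033,.2447),.07,.06,390))
    for t in ("driver_handle","slot","awl"):
        for d in models.mark_of(t,c): print(c,t,np.round(d["at"],3),round(d["score"],2))
cv2.imwrite("pics/f1.png",np.hstack(a)[:,:,::-1]); print(telemetry.current_t())
E
```

```text
top driver_handle [0.535 0.495 0.108] 0.76
top driver_handle [0.401 0.244 0.157] 0.56
top driver_handle [0.42  0.37  0.108] 0.52
top slot [0.418 0.625 0.041] 0.7
top slot [0.398 0.244 0.056] 0.49
top awl [0.558 0.397 0.026] 0.76
scene driver_handle [0.43  0.374 0.104] 0.74
scene driver_handle [0.404 0.243 0.161] 0.66
scene driver_handle [0.542 0.501 0.108] 0.62
scene slot [0.405 0.248 0.056] 0.68
scene slot [0.416 0.63  0.04 ] 0.55
scene awl [0.563 0.401 0.026] 0.68
17.3
```

View pics/f1.png

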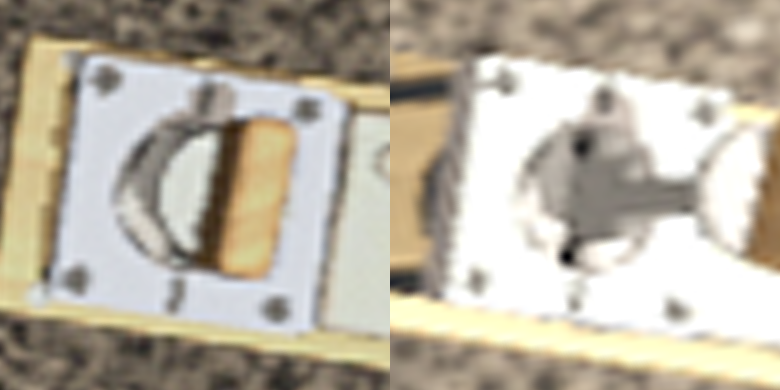

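```bash
python3 -c "
from plant import r
print(r.sign_off())"
```

```text
the job is handed in; nothing more can be done
None
```

I turned the screw clockwise to about 1.33–1.4 rad by the pictures, against 1.4 for the marks and the 1.2 needed. The screwdriver stands released in the slot, the awl is still in the rack, and the job was handed in soon after 17.3 s on the robot's clock; no verdict was returned.

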